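Sort the parts of a stripped pump

ROBOT

A 6-joint arm with a two-finger parallel gripper is mounted at the origin on the work surface. World frame = base frame: x ahead of the robot, y to its left, z up, the work surface at z = 0. Lengths are in mm, angles in rad, forces in N, time in s.
With the tool pointing down it reaches from about 300 to 875 mm from the base axis. Payload 6.4 kg.
Tool frame: the origin (TCP) lies midway between the tips of the shut fingers; the grasp point (between the pads) lies 19 mm behind it; z points along the fingers, y is the line along which they close (so a half turn about z gives the same grasp; the last joint's range is limited). The gripper opens to 85 mm and grips with 20 to 120 N. Pads are 22 mm wide; open, the fingers measure 114 mm over their backs; the gripper's body (76 mm by 85 mm) begins 54 mm behind the grasp point. The pads swing forward as they close: fully open they stand 13 mm farther back than shut.
Start: joints at [1.082, 0.181, 1.607, -0, 1.354, -0.206], TCP at [160.439, 552.178, 231.288] pointing down, gripper open.
Joint ranges: [-2.99, 2.99], [-0.89, 2.07], [0.3, 2.58], [-1.14, 4.28], [0, 2.63], [-3.12, 3.12]. Speed limits (rad/s): [2.57, 2.57, 3.01, 3.14, 3.14, 3.14].

INTERFACE

Orientations are given as a unit quaternion [w, x, y, z].
In Python, from bench import arm, readout, vision, ticket, nets gives the robot as it stands. Calls block until the motion is done:
- arm.goto(position, orientation): joint-space move of the TCP to a pose.
- arm.move_linear(position, attitude=None, vel=150): straight line of the TCP; attitude=None keeps the orientation; vel is the mean speed in mm/s.
- arm.set_joints(angles): joint-space move.
- arm.command_gripper(opening, strength=None): finger opening in mm; strength is the grip in N (None keeps the last); returns when the fingers have stopped.
- arm.pause(seconds).
- arm.ik(position, orientation): joint angles nearest the present ones, or None.
- readout.sense(): the state.
- vision.read_camera(name): name is "side" or "top"; returns the picture (480x640x3 uint8, red, green, blue); there is no depth.
- vision.calibration(name): a dict with "intrinsics" (3x3 intrinsics, pixels), "k1" (the pictures are not rectified: a ray, as slopes to the right and down, at radius r is drawn at 1 + k1 r^2 times it, then the intrinsics apply), "extrinsics" (4x4, takes a point from world to camera coordinates). Camera axes: x right, y up, looking along -z (the intrinsics and any distortion apply to the point x, -y, -z); pixel columns grow to the right and rows downward; lengths in mm; the calibration is good to about 2 mm. A picture is of the moment at which its call begins. calibration takes no time and is no camera call.
A pose or a line that the arm cannot do raises arm.Unreachable and nothing moves.
- ticket.job_done(): hands the job in; it is judged then, once.
Trained networks look in the newest picture that a camera, given by its name, has taken for a name from the list of things; names that differ only in an ending like _2 or _b are one class to them, and where a whole thing is asked for, a point or a joint stands for the part that bears it (a point fixed in the world has none). Each returns a list of dicts, best first, with "p" (0 to 1); they miss things now and then, are a little off and sometimes report something else, mostly with a low value. They report only what shows in the picture. A call takes as long as a camera call. They do not tell look-alikes from the thing itself.
- nets.regions_of(name, camera): "pixels" (480x640 bool, what is visible of it) and "pixel" ([column, row] in pixels, amid what is visible of it).
- nets.pinpoint(name, camera): "pixel" ([column, row] in pixels: a listed point, or the origin of a listed thing).
The state is a dict: "t": time; "joint_pos": joint angles; "qd": joint speeds; "joint_torque": joint torques, N m; "position": TCP position; "tcp_rot": TCP orientation; "wrist_force": force on the tool from outside, world axes, zero at the start; "ft_torque": the same for the moment, N m; "opening": finger opening in mm; "grasp_force": force on a finger pad.
Only numpy, scipy, OpenCV 4.12 (cv2) and the standard library are available. Lean on these libraries where they do the work, as an engineer would, in place of code of your own. Each camera call takes 0.05 s, during which the arm holds its last target. There are 200 camera calls.

TASK

The pump has been stripped, so sort its parts: lay both bearings flat, side by side, in the empty bay of the tray that has a sample bearing, and stand both hose unions upright in the empty bay of the tray that has a sample union. Press the shaft lengthways along the rail down into its two spring clips, centred between them, until it snaps fully home in both. Let go of everything at the end.

Things in the scene. Friction and masses are not known exactly. Their poses are not given: they have to be found in the camera images.
- bearing1: ball bearing lying flat: plain steel disc 52 mm across, 15 mm tall, with a dark seal ring and a black bore on top (solid: the bore cannot be entered); 0.13 kg. Origin: centre of its underside, z up. Two alike.
- bearing2: ball bearing lying flat: plain steel disc 52 mm across, 15 mm tall, with a dark seal ring and a black bore on top (solid: the bore cannot be entered); 0.13 kg. Origin: centre of its underside, z up. Two alike.
- union1: steel hose union standing upright, 42 mm tall: hexagon 30 mm over flats (34.6 over corners) up to 28 mm, then a round collar 22 mm across, 14 mm tall, with a black bore; 0.12 kg. Origin: centre of its underside, z up; its x axis is square to a pair of flats (others every 60 degrees). Two alike.
- union2: steel hose union standing upright, 42 mm tall: hexagon 30 mm over flats (34.6 over corners) up to 28 mm, then a round collar 22 mm across, 14 mm tall, with a black bore; 0.12 kg. Origin: centre of its underside, z up; its x axis is square to a pair of flats (others every 60 degrees). Two alike.
- shaft: plain round steel shaft, 14 mm in diameter, 140 mm long, 0.15 kg, lying on the bench (it can roll). Origin: on its axis at mid length; its y axis runs along it, both ends alike.
- bearing_tray: grey tray fixed to the bench, 126 (x) by 200 (y) mm, rim and divider 20 mm high, walls 4 mm, inner floor 4 mm above its underside. Origin: centre of its underside. The pocket at its +y end holds a fixed sample bearing (centre y = +64). The empty bay is 118 (x) by 127 (y) mm inside, centre x = 0, y = -32.5 mm, and takes two bearings side by side along y.
- union_tray: grey tray fixed to the bench, 126 (x) by 200 (y) mm, rim and divider 20 mm high, walls 4 mm, inner floor 4 mm above its underside. Origin: centre of its underside. The pocket at its +y end holds a fixed sample union (centre y = +64). The empty bay is 118 (x) by 127 (y) mm inside, centre x = 0, y = -32.5 mm, and takes two unions side by side along y (42 mm tall, standing).
- rail: clip rail fixed to the bench: base 70 (x) by 170 (y) by 8 mm, two spring clips 14 mm wide at y = -46 and +46, open upward. Origin: centre of its underside. Sprung jaws give way along x; lead-in 35 mm wide at the top, 68 mm up. The shaft, along y, meets the lips with its axis 50 mm up, passes at 5 to 20 N pressed straight down, and snaps onto the seats: home, its axis is at x = 0, y = 0, z = 40 mm.
Not all that is in view belongs to the job. What is shaped like the bearing1 but orange or purple is not meant.

How it is judged:
By the outcome, as a careful person would: the job done as asked, in the order asked, and still so for the second after the job is handed in, with the robot touching nothing.
It also fails if it takes over 122 s, if anything falls off the work surface, if the arm or the gripper's body presses on something with over 40 N, if the wrist force passes 120 N, or if a joint passes its speed limit or range.

## Working session

There is one attempt and no reset: what is moved stays moved. The work goes in short steps, each a Python script; the robot and the scene stay as the last script left them, time stands still between calls to the robot, and variables do not carry over. Pictures are saved under pics/ and viewed, at most 14 in all, crops included, and the job is handed in when it is done.

```bash
ls; mkdir -p pics
python3 - <<'E'
from bench import arm, readout, vision, ticket, nets
import cv2
for c in ("top","side"):
    cv2.imwrite(f"pics/{c}0.png",vision.read_camera(c)[:,:,::-1])
    k=vision.calibration(c); print(c,k)
    for n in ("bearing1","union1","shaft","bearing_tray","union_tray","rail"):
        try: print(n,[(round(d["p"],2),[round(float(v)) for v in d["pixel"]]) for d in nets.pinpoint(n,c)])
        except Exception as e: print(n,e)
print(readout.sense())
E
```

```text
pics
top {'intrinsics': array([[467.86656472,   0.        , 310.18526471],
       [  0.        , 467.86656472, 245.58036671],
       [  0.        ,   0.        ,   1.        ]]), 'k1': -0.11248432645562137, 'extrinsics': array([[ 1.01387803e-02, -9.99934782e-01,  5.25708245e-03,
         1.27697638e+01],
       [ 9.88162997e-01,  1.08239399e-02,  1.53025271e-01,
        -5.07674512e+02],
       [-1.53072193e-01,  3.64336474e-03,  9.88208293e-01,
        -1.11087726e+03],
       [ 0.00000000e+00,  0.00000000e+00,  0.00000000e+00,
         1.00000000e+00]])}
bearing1 [(0.77, [355, 278]), (0.75, [387, 250]), (0.66, [394, 287]), (0.65, [383, 324])]
union1 [(0.67, [278, 278]), (0.5, [313, 276])]
shaft [(0.74, [241, 288])]
bearing_tray [(0.58, [168, 249])]
union_tray [(0.76, [460, 242])]
rail [(0.71, [328, 192])]
side {'intrinsics': array([[609.81969105,   0.        , 327.39163712],
       [  0.        , 609.81969105, 234.1075534 ],
       [  0.        ,   0.        ,   1.        ]]), 'k1': -0.06978302780796543, 'extrinsics': array([[ 8.48519188e-01, -5.29161263e-01,  1.88299752e-03,
     
[... 532 characters left out ...]
])]
{'t': 0.7, 'joint_pos': array([ 1.08169125e+00,  1.80737107e-01,  1.60700505e+00,  1.06025872e-05,
        1.35375503e+00, -2.06302145e-01]), 'qd': array([ 0.00039184, -0.00161914, -0.00107986,  0.00107377,  0.00143512,
       -0.0003291 ]), 'joint_torque': array([ 9.35460230e-04, -4.44714832e+01, -3.51617181e+01, -1.90191031e-04,
        6.85229261e-04, -1.26182158e-05]), 'position': array([160.44892746, 552.19297038, 231.32141066]), 'tcp_rot': array([1.13979336e-05, 1.40931863e-01, 9.90019297e-01, 4.66421326e-05]), 'wrist_force': array([-0.36214696,  0.21129843,  0.02569963]), 'ft_torque': array([ 0.00949589, -0.03091556, -0.05861549]), 'grasp_force': 0.0, 'opening': 85.27702611447624}
```

View pics/top0.png

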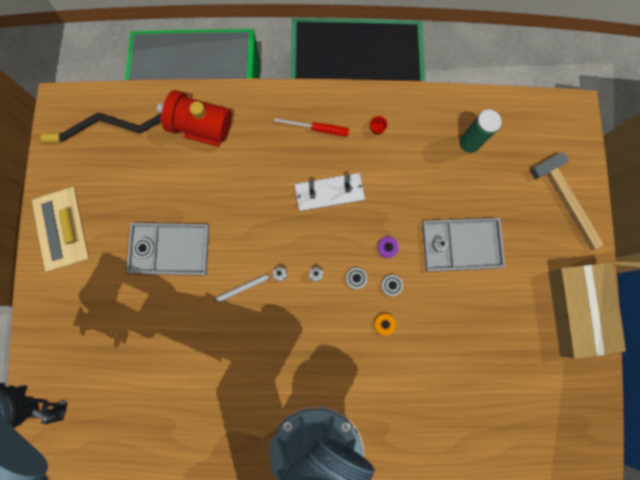

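View pics/side0.png

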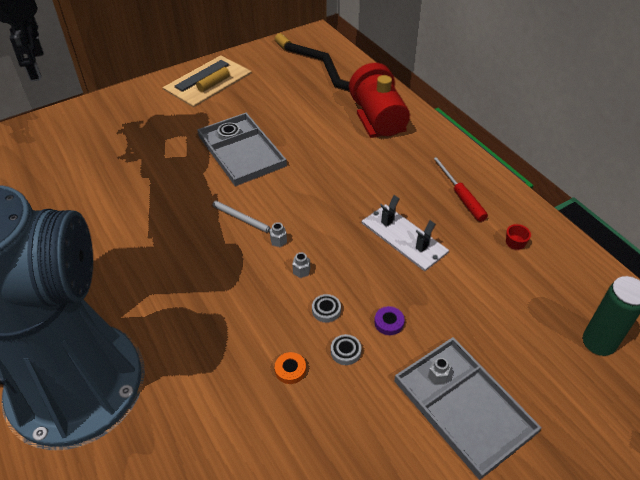

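The top view shows:
- Bearings at (357,278) and (392,286), with purple and orange decoys at (388,247) and (385,324).
- Unions at (279,273) and (316,273).
- The shaft from (219,299) to (267,277).
- The bearing tray at (168,249), the union tray at (460,242), and the tilted rail at (330,192).

The side view agrees. I'll fit silhouettes in both cameras.

```bash
cat > h.py <<'E'
from bench import arm, readout, vision, ticket, nets
import cv2, numpy as np
from scipy.optimize import minimize
CAL={c:vision.calibration(c) for c in("top","side")}
def proj(P,c):
    k=CAL[c]; P=np.atleast_2d(P); q=P@k["extrinsics"][:3,:3].T+k["extrinsics"][:3,3]
    s=np.c_[q[:,0]/-q[:,2],-q[:,1]/-q[:,2]]; s=s*(1+k["k1"]*(s**2).sum(1,keepdims=True))
    K=k["intrinsics"]; return s*[K[0,0],K[1,1]]+K[:2,2]
def unproj(px,c,z):
    k=CAL[c];K=k["intrinsics"];d=(np.array(px,float)-K[:2,2])/[K[0,0],K[1,1]];s=d.copy()
    for _ in range(20): s=d/(1+k["k1"]*(s@s))
    R=k["extrinsics"][:3,:3];o=-R.T@k["extrinsics"][:3,3];r=R.T@np.array([s[0],-s[1],-1]); return (o+r*(z-o[2])/r[2])
def ring(r,z,n=40,a0=0): a=a0+np.arange(n)*2*np.pi/n; return np.c_[r*np.cos(a),r*np.sin(a),0*a+z]
def box(x0,x1,y0,y1,z0,z1): return np.array([[x,y,z] for x in(x0,x1) for y in(y0,y1) for z in(z0,z1)],float)
sh=ring(7,0)[:,[0,2,1]]
MODEL={"bearing1":[np.r_[ring(26,0),ring(26,15)]],
 "union1":[np.r_[ring(17.32,0,6,np.pi/6),ring(17.32,28,6,np.pi/6)],np.r_[ring(11,28),ring(11,42)]],
 "shaft":[np.r_[sh+[0,-70,7],sh+[0,70,7]]],
 "tray":[box(-63,63,-100,100,0,20)],
 "rail":[box(-35,35,-85,85,0,8)]}
S=8
def draw(name,p,c,off,size):
    x,y,a=p;R=np.array([[np.cos(a),-np.sin(a),0],[np.sin(a),np.cos(a),0],[0,0,1]])
    m=np.zeros((size[1]*S,size[0]*S),np.uint8)
    for h in MODEL[name]:
        u=(proj(h@R.T+[x,y,0],c)-off+.5)*S
        cv2.fillConvexPoly(m,cv2.convexHull(np.round(u*16).astype(np.int32)),1,shift=4)
    return cv2.resize(m.astype(np.float32),tuple(size),interpolation=cv2.INTER_AREA)
def fit(name,masks,p0,scale=(6,6,.15)):
    D=[]
    for c,m in masks.items():
        x,y,w,h=cv2.boundingRect(m.astype(np.uint8)); o=np.array([x-12,y-12]);s=(w+24,h+24)
        t=np.zeros((s[1],s[0]),np.float32);mm=np.pad(m.astype(np.float32),12)[y:y+s[1],x:x+s[0]];D.append((c,o,s,mm))
    def cost(p): return sum(np.abs(draw(name,p,c,o,s)-m).sum()/m.sum() for c,o,s,m in D)/len(D)
    p0=np.array(p0,float);best=None
    for sg in(1,-1):
        sim=np.array([p0]+[p0+sg*np.eye(3)[i]*scale[i] for i in range(3)])
        r=minimize(cost,p0,method="Nelder-Mead",options=dict(initial_simplex=sim,xatol=.05,fatol=1e-4,maxiter=150))
        if best is None or r.fun<best.fun:best=r
    return best.x,best.fun
def Q(phi):  # tool down, closing line at angle phi (mod pi)
    a=(phi+np.pi/2)/2; return np.array([0,np.cos(a),np.sin(a),0])
E
cat > see.py <<'E'
from h import *
imgs={c:vision.read_camera(c) for c in("top","side")}
guess={"bearing1":[(357,278),(392,286)],"union1":[(279,273),(316,273)],"shaft":[(243,288)],"bearing_tray":[(168,249)],"union_tray":[(460,242)],"rail":[(330,192)]}
for n,gs in guess.items():
    regs={c:nets.regions_of(n,c) for c in imgs}
    mdl="tray" if "tray" in n else n
    h={"bearing1":8,"union1":18}.get(n,6)
    for g in gs:
        w=unproj(g,"top",h); 
        ms={}
        for c in imgs:
            t=proj(w,c)[0]
            r=min(regs[c],key=lambda d:np.hypot(*(np.array(d["pixel"])-t)),default=None)
            if r is None or np.hypot(*(np.array(r["pixel"])-t))>18: print(n,c,"missing",t.round(),[d["pixel"] for d in regs[c]]); continue
            ms[c]=r["pixels"]
        for a0 in {"shaft":[-1.1],"rail":[0,.2],"union1":[0,.35,-.35]}.get(n,[0]):
            for k in [ms]+[{c:m} for c,m in ms.items()]:
                p,f=fit(mdl,k,[w[0],w[1],a0]); print(n,list(k),p.round(3),round(f,3),[int(m.sum()) for m in k.values()])
E
python3 see.py
```

```text
bearing1 ['top', 'side'] [ 4.30583e+02 -9.78100e+01  6.30000e-02] 0.085 [336, 652]
bearing1 ['top'] [ 4.31201e+02 -9.84630e+01  6.70000e-02] 0.073 [336]
bearing1 ['side'] [ 4.30216e+02 -9.70340e+01  3.30000e-02] 0.078 [652]
bearing1 ['top', 'side'] [ 4.14183e+02 -1.85975e+02 -1.54000e-01] 0.064 [369, 750]
bearing1 ['top'] [ 4.14532e+02 -1.86492e+02  8.80000e-02] 0.056 [369]
bearing1 ['side'] [ 4.13802e+02 -1.85704e+02 -1.84000e-01] 0.065 [750]
union1 ['top', 'side'] [ 4.39104e+02  9.39580e+01 -3.12000e-01] 0.102 [147, 339]
union1 ['top'] [ 4.40081e+02  9.35920e+01 -2.88000e-01] 0.072 [147]
union1 ['side'] [ 4.37814e+02  9.36350e+01 -2.68000e-01] 0.071 [339]
union1 ['top', 'side'] [439.155  93.861   0.745] 0.101 [147, 339]
union1 ['top'] [440.137  93.687   0.784] 0.073 [147]
union1 ['side'] [437.919  93.731   0.775] 0.071 [339]
union1 ['top', 'side'] [ 4.39011e+02  9.40240e+01 -3.29000e-01] 0.102 [147, 339]
union1 ['top'] [ 4.40028e+02  9.36180e+01 -2.84000e-01] 0.073 [147]
union1 ['side'] [ 4.37795e+02  9.36320e+01 -2.64000e-01] 0.07 [339]
union1 top missing [316. 273.] [[279.2, 274.
[... 773 characters left out ...]
24e+02 -9.00000e-03] 0.028 [3825]
union_tray ['top', 'side'] [ 5.19034e+02 -3.71599e+02  4.90000e-02] 0.023 [3959, 10121]
union_tray ['top'] [ 5.19636e+02 -3.72571e+02  4.80000e-02] 0.02 [3959]
union_tray ['side'] [ 5.18376e+02 -3.70819e+02  5.40000e-02] 0.016 [10121]
rail ['top', 'side'] [ 6.54561e+02 -2.98310e+01  1.85000e-01] 0.077 [1834, 2678]
rail ['top'] [ 6.55405e+02 -3.06120e+01  1.85000e-01] 0.041 [1834]
rail ['side'] [ 6.53749e+02 -2.94230e+01  1.81000e-01] 0.102 [2678]
rail ['top', 'side'] [ 6.54633e+02 -3.00280e+01  1.84000e-01] 0.078 [1834, 2678]
rail ['top'] [ 6.55361e+02 -3.06080e+01  1.85000e-01] 0.041 [1834]
rail ['side'] [ 6.53835e+02 -2.92990e+01  1.84000e-01] 0.102 [2678]
```

```bash
cat >> h.py <<'E'
def near(p,phi):
    c=[(phi+k*np.pi) for k in(-1,0,1)]; j=readout.sense()["joint_pos"]
    o=[(np.abs(q-j)[5]+.3*(abs(q[5])>2.6),f) for f in c for q in [arm.ik(p,Q(f))] if q is not None]
    return Q(min(o)[1])
def lift(z=150):
    s=readout.sense(); arm.move_linear([*s["position"][:2],z],vel=200)
def pick(x,y,phi,z,opening,force,zh=110):
    q=near([x,y,zh],phi); arm.command_gripper(opening); arm.goto([x,y,zh],q)
    arm.move_linear([x,y,z],vel=100); arm.command_gripper(0,force)
    s=readout.sense(); print("grip",s["opening"].round(1),round(float(s["grasp_force"]),1),s["position"].round(1),s["wrist_force"].round(1))
def place(x,y,phi,z,opening,zh=110):
    q=near([x,y,zh],phi); arm.goto([x,y,zh],q); arm.move_linear([x,y,z+8],vel=120); arm.move_linear([x,y,z],vel=25)
    s=readout.sense(); print("place",s["opening"].round(1),s["position"].round(1),s["wrist_force"].round(1),s["t"])
    arm.command_gripper(opening); arm.move_linear([x,y,zh],vel=150)
def loc(o,a,x,y): return o[0]+np.cos(a)*x-np.sin(a)*y, o[1]+np.sin(a)*x+np.cos(a)*y
BT=((499.4,379.8),-.011);UT=((519,-371.6),.05);RA=((654.6,-30),.184)
E
python3 - <<'E'
from h import *
m={c:nets.regions_of("shaft",c) for c in()}
for c in("top","side"): vision.read_camera(c)
for n,g,a0,h in(("shaft",(243,288),.45,7),("union1",(316,273),0,18)):
    w=unproj(g,"top",h)
    for c in("top","side"):
        for d in nets.regions_of(n,c):
            if np.hypot(*(d["pixel"]-proj(w,c)[0]))<18: print(n,c,fit("shaft" if n=="shaft" else n,{c:d["pixels"]},[*w[:2],a0]))
pick(430.6,-97.8,0,1,68,50)
lift(110); x,y=loc(*BT,0,-32.5+31)
s=readout.sense();print(s["opening"])
place(x,y,BT[1],6.0,64)
pick(414.2,-186,np.pi/2,1,68,50)
lift(110);x,y=loc(*BT,0,-32.5-31)
place(x,y,BT[1],6.0,64)
cv2.imwrite("pics/top1.png",cv2.resize(vision.read_camera("top")[200:350,80:480,::-1],None,fx=2,fy=2))
print(readout.sense()["t"])
E
```

```text
shaft top (array([404.4000269 , 187.18923094,   0.44668477]), np.float64(0.114769347012043))
shaft side (array([402.74981919, 186.44539444,   0.44764823]), np.float64(0.1361871361732483))
union1 side (array([439.4777975 ,   5.48682689,  -0.47889794]), np.float64(0.18230846524238586))Traceback (most recent call last):
  File "<stdin>", line 9, in <module>
  File "h.py", line 52, in pick
    s=readout.sense(); print("grip",s["opening"].round(1),round(float(s["grasp_force"]),1),s["position"].round(1),s["wrist_force"].round(1))
                                    ^^^^^^^^^^^^^^^^^^
AttributeError: 'float' object has no attribute 'round'
```

```bash
sed -i 's/s\["opening"\].round(1)/round(s["opening"],1)/' h.py
python3 - <<'E'
from h import *
s=readout.sense(); print({k:s[k] for k in("t","opening","grasp_force","position","wrist_force")})
lift(110); x,y=loc(*BT,0,-32.5+31)
s=readout.sense();print(s["opening"])
place(x,y,BT[1],6.0,64)
pick(414.2,-186,np.pi/2,1,68,50)
lift(110);x,y=loc(*BT,0,-32.5-31)
place(x,y,BT[1],6.0,64)
cv2.imwrite("pics/top1.png",cv2.resize(vision.read_camera("top")[200:350,80:480,::-1],None,fx=2,fy=2))
print(readout.sense()["t"])
E
```

```text
{'t': 6.1167, 'opening': 50.157905831013885, 'grasp_force': 50.32894492149353, 'position': array([431.23051082, -98.09665801,   2.11288682]), 'wrist_force': array([-2.23958522,  0.79683296,  8.65266704])}
49.84466829704588
place 49.7 [499.6 378.5   6.2] [-0.4 -0.3  0.7] 9.975
grip 49.4 50.4 [ 414.7 -186.4    2.1] [-2.1  0.2  8.2]
place 49.6 [499.  316.4   6.2] [-0.5 -0.1 -0.1] 18.8917
20.075
```

View pics/top1.png

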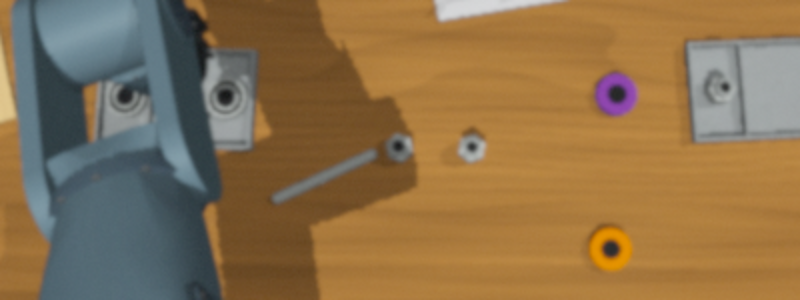

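Two bearings now sit at about (125,95) and (226,97) in the crop, one of them in the bay and the other partly hidden behind the arm. Unions next.

Run:
```python
from h import *
for (px,py),dy in(((439.1,93.9),30),((439,2.5),-30)):
    pick(px,py,0,29,50,40,zh=110)
    z0=readout.sense()["position"][2]
    lift(130); print(readout.sense()["opening"])
    x,y=loc(*UT,0,-32.5+dy)
    place(x,y,UT[1],z0+4.3,50,zh=130)
arm.goto([420,100,200],near([420,100,200],.45))
cv2.imwrite("pics/side2.png",vision.read_camera("side")[:,:,::-1])
cv2.imwrite("pics/top2.png",cv2.resize(vision.read_camera("top")[200:350,80:530,::-1],None,fx=1.75,fy=1.75))
print(readout.sense()["t"])
```

```text
grip 19.9 39.0 [439.6  93.9  29.7] [-2.5  1.   5.4]
20.377057468615313
place 20.5 [ 519.1 -374.1   33.9] [ 0.2 -0.1 -0.1] 26.35
grip 20.3 39.0 [439.5   2.4  29.6] [-1.9  0.8  5.8]
19.596029064158135
place 19.8 [ 522.1 -434.    33.9] [-0.   0.1 -0.9] 34.1583
37.425
```

View pics/side2.png

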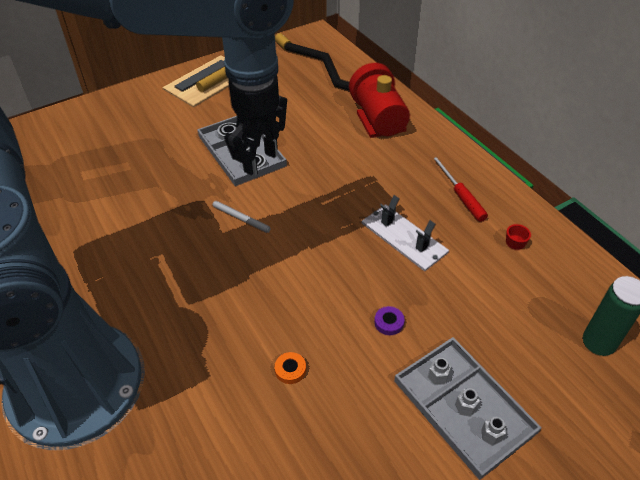

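View pics/top2.png

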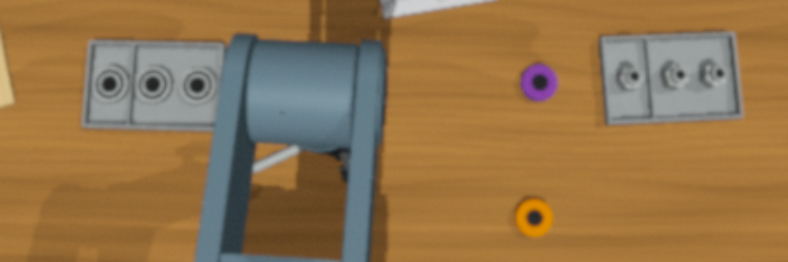

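Both bearings lie in their bay and both unions stand upright in theirs, at side-view (469,400) and (496,430). The shaft is clear at (241,217). I'll re-measure it, grip it and hover over the rail.

Run:
```python
from h import *
vision.read_camera("side")
w=np.array([403.5,187])
for d in nets.regions_of("shaft","side")[:2]: print(d["p"],d["pixel"],p:=fit("shaft",{"side":d["pixels"]},[*w,.45])) if np.hypot(*(d["pixel"]-np.array([241,217])))<15 else 0
(x,y,a),f=p
assert f<.2 and np.hypot(x-403,y-187)<8
x+=.8;y-=.6
pick(x,y,a,2,40,120)
lift(150); print(readout.sense()["opening"])
X,Y=loc(*RA,0,0)
q=near([X,Y,130],RA[1]);arm.goto([X,Y,130],q);arm.move_linear([X,Y,80],vel=100)
s=readout.sense();print(s["position"],s["tcp_rot"],q,s["opening"],s["t"])
im=vision.read_camera("side");cv2.imwrite("pics/side3.png",cv2.resize(im[120:320,300:500,::-1],None,fx=3,fy=3,interpolation=cv2.INTER_CUBIC))
im=vision.read_camera("top");cv2.imwrite("pics/top3.png",cv2.resize(im[130:250,250:410,::-1],None,fx=4,fy=4,interpolation=cv2.INTER_CUBIC))
```

```text
0.88 [244.4, 215.9] (array([403.20410807, 187.12232004,   0.45347394]), np.float64(0.0998300239443779))
grip 8.6 118.1 [404.6 186.7   2.9] [-2.1 -1.1  7.6]
8.957921818664508
[654.72311386 -29.86666953  80.05163893] [1.52929025e-05 6.39058463e-01 7.69158164e-01 6.79953371e-06] [0.         0.63915432 0.76907851 0.        ] 8.905840062423577 42.775
```

View pics/side3.png

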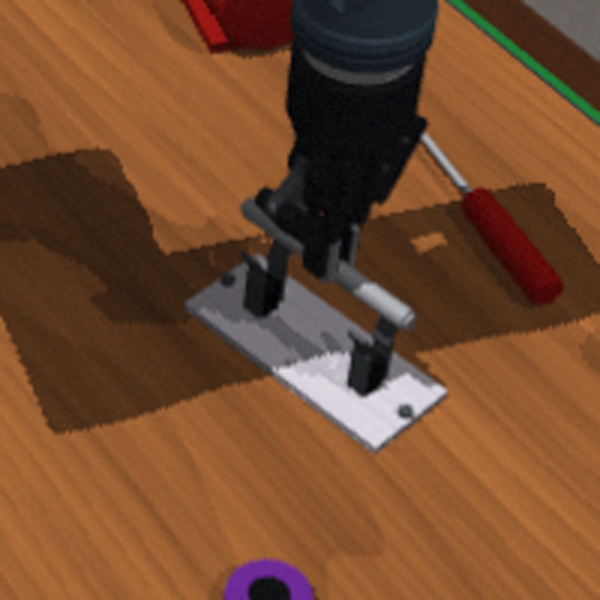

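View pics/top3.png

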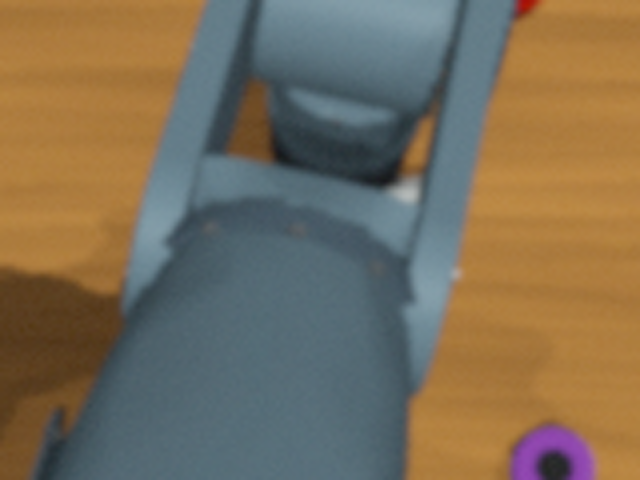

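The shaft is held above both clips, with its ends at side pixels of about (383,190) and (434,225). Before pressing I'll compare predicted and observed pixels.

Run:
```python
from h import *
a=RA[1]
def W(x,y,z): return [*loc(*RA,x,y),z]
crop=lambda p:((proj(p,"side")[0]+.5-[300,120])*3).round(1)
for z in(84,86):
    for y in(-70,70): print("end",z,y,crop(W(0,y,z)))
for x in(-35,35):
    for y in(-85,85): print("rail",x,y,crop(W(x,y,8)))
for y in(-46,46): print("clip top",y,[crop(W(x,y,68)) for x in(-17.5,17.5)])
im=cv2.imread("pics/top0.png")[160:225,280:380];cv2.imwrite("pics/railtop.png",cv2.resize(im,None,fx=7,fy=7,interpolation=cv2.INTER_CUBIC))
for x in(-35,35):
    for y in(-85,85): print("railtop",x,y,((proj(W(x,y,8),"top")[0]+.5-[280,160])*7).round(1))
for y in(-46,46): print("clip top",y,[((proj(W(x,y,68),"top")[0]+.5-[280,160])*7).round(1) for x in(-17.5,17.5)])
```

```text
end 84 -70 [413.2 324.7]
end 84 70 [247.3 207. ]
end 86 -70 [413.7 322.5]
end 86 70 [247.6 204.8]
rail -35 -85 [378.5 448.2]
rail -35 85 [187.2 302.5]
rail 35 -85 [450.6 391. ]
rail 35 85 [259.6 252.8]
clip top -46 [array([361.4, 335.4]), array([398.8, 307.5])]
clip top 46 [array([253.6, 257.1]), array([291.1, 231.4])]
railtop -35 -85 [593.5 274.8]
railtop -35 85 [137.5 351.9]
railtop 35 -85 [557.1  94.6]
railtop 35 85 [105.5 169.8]
clip top -46 [array([495.2, 202.2]), array([476.5, 107.5])]
clip top 46 [array([236.3, 245.6]), array([218.9, 150.3])]
```

View pics/railtop.png

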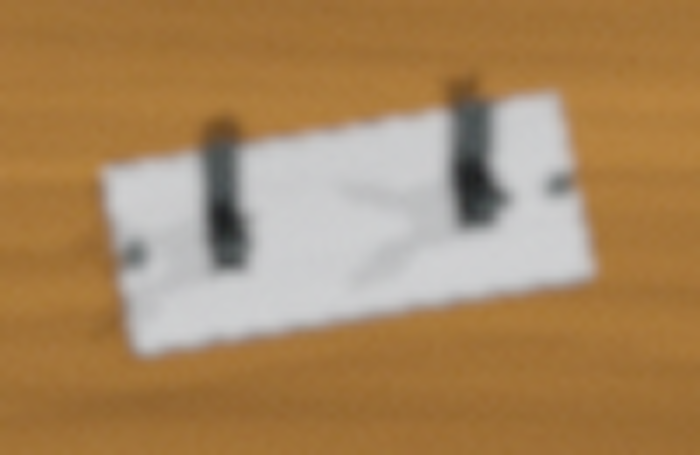

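Run:
```python
from h import *
im=vision.read_camera("side")[:,:,::-1]
s=5;o=np.array([370,175]);cr=cv2.resize(im[175:265,370:470],None,fx=7,fy=6.5) if 0 else cv2.resize(im[175:265,370:470],None,fx=6,fy=6,interpolation=cv2.INTER_CUBIC)
a=RA[1];R=np.array([[np.cos(a),-np.sin(a),0],[np.sin(a),np.cos(a),0],[0,0,1]])
for z in(84,):
  for e in(-70,70):
    P=(sh+[0,e,0])@R.T+[*RA[0],z]
    cv2.polylines(cr,[np.round((proj(P,"side")+.5-o)*6).astype(np.int32)],True,(0,0,255),1)
cv2.imwrite("pics/ov.png",cr)
for d in nets.regions_of("shaft","side")[:2]:
    print(d["p"],d["pixel"]);ys,xs=np.nonzero(d["pixels"]);u=np.array([.815,.579])
    t=np.c_[xs,ys]@u; print("ext",t.min(),t.max()); H=proj(np.r_[sh+[0,-70,0],sh+[0,70,0]]@R.T+[*RA[0],84],"side")@u; print("pred",H.min(),H.max())
```

```text
0.74 [421.2, 213.6]
ext 419.36699999999996 489.561
pred 418.7189787793848 489.6510157788399
```

View pics/ov.png

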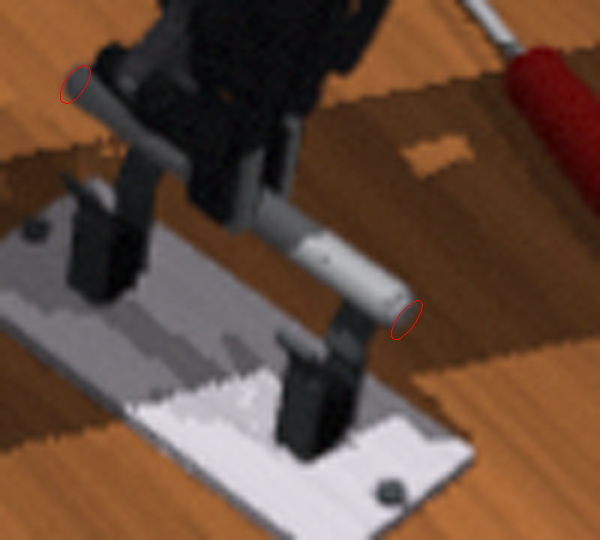

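The near end sits slightly high, so the shaft is tilted about 2°, but its lengthwise centring looks good. I'll press down in small steps while watching the force.

Run:
```python
from h import *
X,Y=RA[0]
s=readout.sense();f0=s["wrist_force"].copy();print(f0.round(1))
arm.move_linear([X,Y,58],vel=80)
for z in np.arange(56,32.9,-1.5):
    arm.move_linear([X,Y,z],vel=30)
    s=readout.sense();f=s["wrist_force"]-f0
    print(z,s["position"].round(1),f.round(1),s["ft_torque"].round(2))
    if f[2]>65: break
print(s["t"],s["opening"])
im=vision.read_camera("side")[:,:,::-1]
cv2.imwrite("pics/press.png",cv2.resize(im[175:265,370:470],None,fx=6,fy=6,interpolation=cv2.INTER_CUBIC))
```

```text
[-0.3  1.1 -1.9]
56.0 [654.8 -30.   56.2] [ 0.5 -0.8  0.6] [0.02 0.01 0.02]
54.5 [654.6 -30.   54.5] [ 0.1 -0.5  0.6] [0.01 0.   0.03]
53.0 [654.5 -30.   52.9] [ 0.3 -0.5  0.8] [-0.01  0.02 -0.03]
51.5 [654.5 -30.   51.3] [ 0.2 -0.4  0.8] [-0.03  0.04  0.03]
50.0 [654.5 -30.   49.8] [ 0.9 -1.6  0.4] [0.02 0.04 0.01]
48.5 [654.5 -30.   48.3] [-0.1 -1.8 -0.4] [ 0.02 -0.    0.02]
47.0 [654.  -30.   46.6] [-0.9  0.   1.1] [0.06 0.31 0.68]
45.5 [653.8 -30.   45.1] [-4.2 -2.5  3. ] [-0.31  0.75  0.33]
44.0 [654.2 -30.   43.7] [-4.7 -2.8  1.2] [-0.29  0.8  -0.39]
42.5 [654.5 -30.   42.3] [-4.3 -1.1  1.8] [-0.15  0.63 -0.31]
41.0 [654.6 -30.   40.9] [-3.  -2.7  1.5] [-0.23  0.66 -0.4 ]
39.5 [654.5 -30.   39.3] [-2.9 -2.1  1.2] [-0.16  0.62  0.18]
38.0 [654.1 -29.9  37.5] [-4.9 -0.9  0.1] [-0.07  0.82  0.27]
36.5 [653.8 -30.   36.1] [-5.8 -2.1  0.4] [-0.11  1.1   0.04]
35.0 [654.9 -30.1  35.9] [-5.6 -1.6  5.3] [-0.14  1.16 -0.07]
33.5 [655.  -30.2  35.8] [-10.4  -1.3  14.3] [-0.06  1.86 -0.06]
47.4 8.723187814846884
```

View pics/press.png

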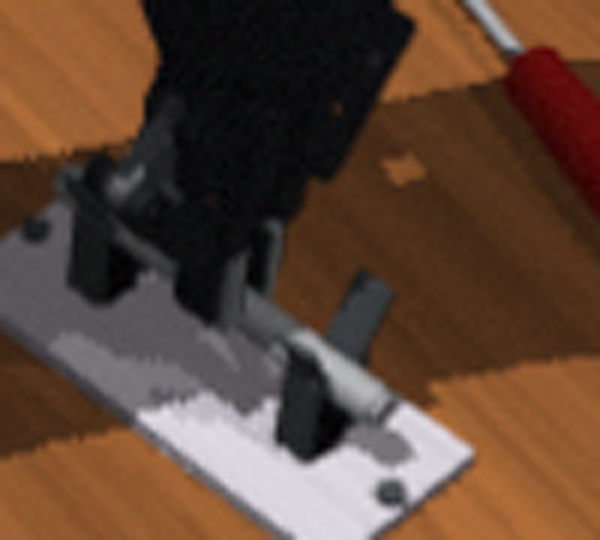

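It stopped at TCP z ≈ 35.8, which matches the axis being near 40. I'll check that against an overlay after a firmer press.

Run:
```python
from h import *
X,Y=RA[0]
for z in (31.5,29.5,28):
    arm.move_linear([X,Y,z],vel=30); s=readout.sense();print(z,s["position"].round(1),s["wrist_force"].round(1),s["ft_torque"].round(2))
    if s["wrist_force"][2]>40: break
arm.move_linear([X,Y,35.5],vel=40);s=readout.sense();print(s["position"].round(1),s["wrist_force"].round(1))
arm.command_gripper(34); arm.move_linear([X,Y,140],vel=150)
arm.goto([450,100,250],near([450,100,250],RA[1]))
print(readout.sense()["t"],readout.sense()["opening"])
a=RA[1];R=np.array([[np.cos(a),-np.sin(a),0],[np.sin(a),np.cos(a),0],[0,0,1]])
out=[]
for c,o in(("side",(370,175)),("top",(280,145))):
  im=vision.read_camera(c)[:,:,::-1]
  cr=cv2.resize(im[o[1]:o[1]+90,o[0]:o[0]+100],None,fx=4,fy=4,interpolation=cv2.INTER_CUBIC)
  raw=cr.copy()
  for e in(-70,70): cv2.polylines(cr,[np.round((proj((sh+[0,e,0])@R.T+[X,Y,40],c)+.5-o)*4).astype(np.int32)],True,(0,0,255),1)
  out.append(cr)
cv2.imwrite("pics/home.png",np.hstack(out))
```

```text
31.5 [655.1 -30.1  35.7] [-17.8   1.1  24.5] [ 0.09  2.95 -0.05]
29.5 [655.2 -30.2  35.5] [-23.1   1.9  36.8] [ 0.28  3.97 -0.05]
28 [655.2 -30.1  35.4] [-27.1   2.9  45.6] [ 0.3   4.84 -0.06]
[654.2 -30.1  36. ] [-6.9 -0.8  2. ]
50.7917 34.02390157988056
```

View pics/home.png

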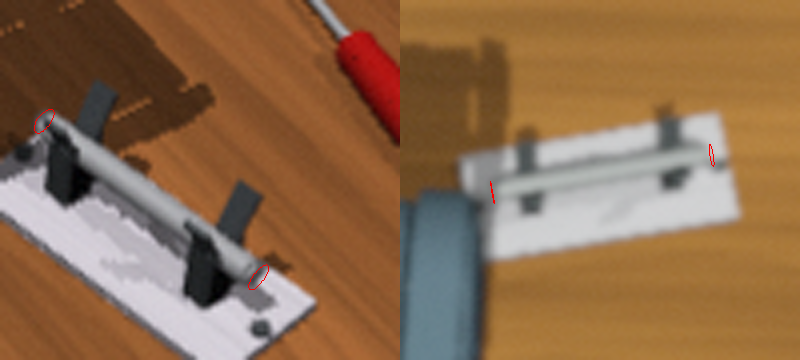

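The shaft is through both lips and centred lengthwise. The near end may be slightly high, so I'll probe both halves from above with the fingers shut. This measures the height and presses it home.

Run:
```python
from h import *
arm.command_gripper(0,40)
for yl in(-24,24):
    x,y=loc(*RA,0,yl); 
    arm.goto([x,y,100],near([x,y,100],RA[1])); arm.move_linear([x,y,52],vel=100); arm.pause(.3)
    f0=readout.sense()["wrist_force"][2]
    for z in np.arange(50,37,-1.):
        arm.move_linear([x,y,z],vel=20); s=readout.sense(); f=s["wrist_force"][2]-f0
        print(yl,z,s["position"].round(1),round(float(f),1))
        if f>33: break
    arm.move_linear([x,y,100],vel=150)
print(readout.sense()["t"])
arm.goto([450,100,250],near([450,100,250],RA[1]))
out=[]
a=RA[1];R=np.array([[np.cos(a),-np.sin(a),0],[np.sin(a),np.cos(a),0],[0,0,1]])
for c,o in(("side",(370,175)),("top",(280,145))):
  im=vision.read_camera(c)[:,:,::-1]
  out.append(cv2.resize(im[o[1]:o[1]+90,o[0]:o[0]+100],None,fx=4,fy=4,interpolation=cv2.INTER_CUBIC))
cv2.imwrite("pics/home2.png",np.hstack(out))
```

```text
-24 50.0 [658.8 -53.6  49.9] 0.0
-24 49.0 [658.9 -53.6  48.9] 0.1
-24 48.0 [658.9 -53.6  47.9] -1.1
-24 47.0 [659.1 -53.6  47.1] -0.5
-24 46.0 [659.5 -53.6  46.8] 4.9
-24 45.0 [659.8 -53.6  46.7] 10.2
-24 44.0 [660.2 -53.5  46.6] 13.9
-24 43.0 [660.7 -53.5  46.5] 18.1
-24 42.0 [661.2 -53.4  46.4] 22.8
-24 41.0 [661.8 -53.3  46.3] 26.9
-24 40.0 [662.4 -53.3  46.3] 31.1
-24 39.0 [663.  -53.1  46.2] 34.9
24 50.0 [650.   -6.3  49.9] -0.1
24 49.0 [650.1  -6.4  48.9] -1.1
24 48.0 [650.1  -6.4  47.9] -0.2
24 47.0 [650.3  -6.4  47.1] 0.3
24 46.0 [650.7  -6.4  46.9] 4.7
24 45.0 [651.1  -6.4  46.7] 10.4
24 44.0 [651.5  -6.3  46.6] 14.5
24 43.0 [652.   -6.2  46.5] 18.5
24 42.0 [652.6  -6.1  46.4] 21.9
24 41.0 [653.1  -6.   46.3] 26.4
24 40.0 [653.7  -5.9  46.3] 30.4
24 39.0 [654.4  -5.8  46.2] 35.0
61.7583
```

View pics/home2.png

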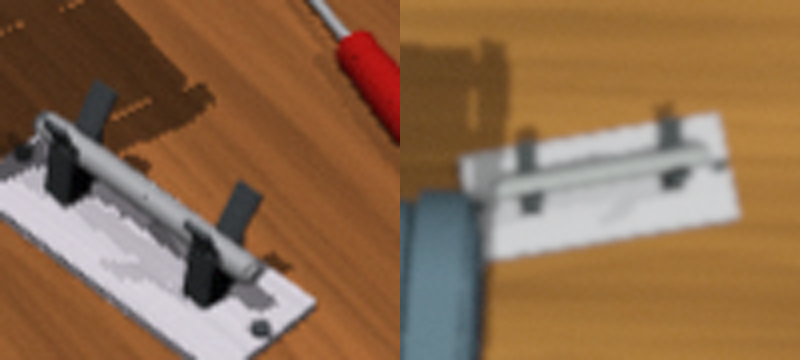

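Top of the shaft is at z = 47.0 on both halves, so it is home in both clips. Last check: lengthwise centring.

Run:
```python
from h import *
MODEL["s40"]=[h+[0,0,33] for h in MODEL["shaft"]]
a=RA[1];u=np.array([-np.sin(a),np.cos(a)])
for c in("side","top"):
    vision.read_camera(c)
    for n,mo in(("shaft","s40"),("rail","rail")):
        d=min(nets.regions_of(n,c),key=lambda d:np.hypot(*(d["pixel"]-proj([*RA[0],40],c)[0])))
        p,f=fit(mo,{c:d["pixels"]},[*RA[0],a]); print(c,n,round(d["p"],2),p.round(2),round(f,3),"along",round(float((p[:2]-RA[0])@u),2))
```

```text
side shaft 0.85 [ 6.5393e+02 -2.9500e+01  1.9000e-01] 0.446 along 0.61
side rail 0.71 [ 6.5168e+02 -3.0550e+01  2.0000e-01] 0.261 along -0.0
top shaft 0.53 [ 6.5541e+02 -2.9830e+01  1.9000e-01] 0.148 along 0.02
top rail 0.67 [ 6.5474e+02 -3.1930e+01  1.9000e-01] 0.23 along -1.92
```

```bash
python3 -c "
from h import *
print(readout.sense()['t']); print(ticket.job_done())"
```

```text
63.2167
the job is handed in; nothing more can be done
None
```

I handed the job in at 63 s of the 122 s allowed: both bearings lie flat in their bay, both unions stand upright in theirs, and the shaft is home in both clips (its top probed at 47 mm over each half), centred to about 1 mm, with the gripper clear of everything.

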